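# Stand a fallen sprue in the setting jig and hold the steady fork at its detent

## Robot

A 6-joint arm with a two-finger parallel gripper is mounted at the origin on the work surface; the furniture and walls round the work are solid. World frame = base frame: x ahead of the robot, y to its left, z up, the work surface at z = 0. Lengths are in m, angles in rad, forces in N, time in s.
With the tool pointing down it reaches from about 0.3 to 0.875 m from the base axis. Payload 6.4 kg.
Tool frame: the origin (TCP) lies at the very end of the fingers, on their centre line; the grasp point (between the pads) lies 19 mm behind it; y points along the fingers, x is the direction in which the jaws open and shut, and the axes are right-handed (so a half turn about y gives the same grasp; the last joint's range is limited). The gripper opens to 88 mm and grips with 3 to 60 N. Pads are 18 mm wide; open, the fingers measure 123 mm over their backs; the gripper's body (75 mm by 187 mm) begins 45 mm behind the grasp point.
Start: joints at [0.947, 0.181, 1.607, -0, 1.354, -0.206], TCP at [0.233, 0.526, 0.239] pointing down, gripper open.
Joint ranges: [-2.99, 2.99], [-0.89, 2.07], [0.3, 2.58], [-1.14, 4.28], [0, 2.63], [-3.12, 3.12]. Speed limits (rad/s): [2.57, 2.57, 3.01, 3.14, 3.14, 3.14].

## Interface

Orientations are given as a rotation vector (axis times angle).
In Python, from station import r gives the robot as it stands.
- The arm moves only by the tool send_rows, never from a script. Its argument "deltas" is a list of rows, each a list of 7 numbers: the turn, a rotation vector about the tool's x, y, z in rad, then the shift along the tool's x, y, z in m, then the finger opening in m, from 0 to 0.0881. In form: [[ax, ay, az, dx, dy, dz, hand], ...]. A call has 1 to 5 rows; each row shifts and turns the commanded pose from where the row before left it, along the tool's axes as they then stand; what a row does not reach is not made up. A row lasts 1/8 s, in which the tool goes at most 62.5 mm and 10.7 degrees, less where a joint would pass 70% of its speed; a pose out of reach is approached as far as the arm can. A call is refused whole if a number of a shift passes 0.0625 or a number of a turn 0.188, either way. A call with a gripper value outside its range is refused whole. The fingers move at their own pace and stop on an object; "force" is the grip in N (left out, the last holds). Time passes only in rows, so rows that do not move let the fingers close. It gives the time, the measured TCP pose, the force and the opening at its end, in the units of the state.
- r.observe(): the state, without advancing time (a new reading comes with each control period).
- r.read_camera(name): name is "scene" or "top" or "wrist"; returns a dict with "frame" (420x560x3 uint8, red, green, blue), "fx", "fy", "cx", "cy" (pixels), "cam_to_world" (4x4, takes a point from camera to world coordinates). Camera axes: x right, y down, z forward; pixel columns grow to the right and rows downward; lengths in m; the calibration is good to about 2 mm. A picture is of the moment at which its call begins. There is no depth.
- r.job_done(): hands the job in, once; it reports no verdict.
The state is a dict: "time": time; "qpos": joint angles; "joint_vel": joint speeds; "joint_torque": joint torques, N m; "tool_pos": TCP position; "tcp_rot": TCP orientation; "force": force on the tool from outside, world axes, zero at the start; "ft_torque": the same for the moment, N m; "grip_width": finger opening in m.
Only numpy, scipy, OpenCV 4.12 (cv2) and the standard library are available. Lean on these libraries where they do the work, as an engineer would, in place of code of your own. Each camera call takes 0.05 s, during which the arm holds its last target. There are 200 camera calls.

## Task

A wax sprue stem on its round black rubber base has fallen over on the bench and its foot is to be re-welded. Stand it upright in the setting jig, with the rubber base seated flat on the plate inside the six locating pins, and let go of it; then take the black grip tab of the jig's slide and push the steady fork round the stem until you feel the spring ball drop into its notch. Stop there and finish still holding the tab, with the ball in the notch, and leave the other things on the bench where they are.

Things in the scene. Friction and masses are not known exactly. Their poses are not given: they have to be found in the camera images.
- sprue_mid (a point): The fallen sprue, 243 mm tall, 0.19 kg: rubber disc base 127 mm across, 26 mm thick, and a straight wax stem 23 mm thick at its foot, 10 mm at its tip. Point on the stem's axis 120 mm above the base's underside, 123 mm from the tip; z runs along the stem to the tip (up when it stands). The weight is in the base: held near the tip, it swings to hang upright.
- nest (a point): Centre of the jig's nest, on top of its fixed aluminium plate, 10 mm above the table. Six round-nosed steel pins stand 16 mm above the plate in a ring and leave a circle 132 mm across for the base. z is up; the rail runs from here along +y. The plate reaches 85 mm in -y, 300 mm in +y, 75 mm either way in x.
- grip_tab (a point): Middle of the slide's black upright grip tab, 18 mm below its top (top 104 mm above the table). The tab is 14 mm thick along its x and 30 mm long along y (the rail): take it from above, fingers closing along x. The slide's aluminium upright, 44 mm wide and 135 mm high, stands 39 to 51 mm from this point in -y, towards the nest.
- fork_slot (a point): Point in the fork's slot that comes over the nest's centre when the slide is at about 0.105. The fork is 10 mm thick, 125 to 135 mm above the table; its slot, 24 mm wide with splayed tips, is open towards the nest (-y) and passes round the stem. Its tips lie 35 mm ahead of this point.
- carriage (a joint): Travel of the slide towards the nest (the nest's -y), m: 0 right back, 0.122 at the end stop. It starts at 0 to 0.012, drags with about 2 N and stays where it is left. The notch comes somewhere between 0.097 and 0.113, each time elsewhere (the detent strip is clamped by hand): it must be felt.
- ball (a joint): How far the slide's spring ball has dropped, m: 0 riding on the strip, 0.0027 in the middle of the notch, 0.0015 with the slide 1 mm off it, 0.0008 at 2 mm. At the notch the ball pulls the slide in by itself (about 4 N forward); pushing on out of it takes about 8 N.
- pen_stand: Bystander: spring stand with a green wax pen, 76 x 157 mm, 170 mm high, left of the jig on the adjoining table. Origin at its underside.
- side_cutters: Bystander: small blue-handled side cutters lying flat, 60 x 105 x 12 mm. Origin at the underside.
- flux_bottle: Bystander: square white bottle with ribbed cap, 46 x 46 x 71 mm. Origin at its underside.
- mould: Bystander: brown rubber mould block, 50 x 77 x 22 mm. Origin at its underside.
Mind the look-alikes: they are no part of the job. What is shaped like the part that bears sprue_mid but orange is not meant.

How it is judged:
By the outcome, as a careful person would: the job done as asked, in the order asked, and still so for the second after the job is handed in, while the arm keeps its last pose, push and grip.
It also fails if it takes over 72 s, if anything falls off the work surface, if the arm or the gripper's body presses on something with over 40 N, if the wrist force passes 120 N, or if a joint passes its speed limit or range.

## Working session

There is one attempt and no reset: what is moved stays moved. The work goes in short steps, Python scripts to look and compute and a tool call to move; the robot and the scene stay as the last step left them, time stands still between calls to the robot, and variables do not carry over. Pictures are saved under pics/ and viewed, about 8 in all and at most 12, crops included, and the job is handed in when it is done.

Besides the shell and the picture viewer there is one more tool, called after ">>>" as name([rows], argument=value, ...), one row to a line, values as JSON. send_rows: Moves the arm, as the interface text tells. Its arguments: {"type":"object","properties":{"deltas":{"type":"array","items":{"type":"array","items":{"type":"number"}}},"force":{"type":"number"}},"required":["deltas"]}

```bash
mkdir -p pics; ls
cat > h.py <<'E'
import numpy as np,cv2
from scipy.spatial.transform import Rotation as R
from station import r
def cam(n):
    c=r.read_camera(n); c['bgr']=c['frame'][:,:,::-1].copy(); return c
def ray(c,u,v):
    T=np.array(c['cam_to_world']); d=T[:3,:3]@np.array([(u-c['cx'])/c['fx'],(v-c['cy'])/c['fy'],1]); return T[:3,3],d
def onz(c,u,v,z):
    o,d=ray(c,u,v); return o+d*(z-o[2])/d[2]
def proj(c,p):
    T=np.array(c['cam_to_world']); q=T[:3,:3].T@(np.asarray(p)-T[:3,3]); return np.array([c['fx']*q[0]/q[2]+c['cx'],c['fy']*q[1]/q[2]+c['cy']])
def tri(c1,p1,c2,p2):
    o1,d1=ray(c1,*p1);o2,d2=ray(c2,*p2)
    s=np.linalg.lstsq(np.c_[d1,-d2],o2-o1,rcond=None)[0]
    a,b=o1+d1*s[0],o2+d2*s[1]; return (a+b)/2,np.linalg.norm(a-b)
E
python3 - <<'E'
from h import *
for n in("scene","top"):
    c=cam(n); np.save(n,c,allow_pickle=True); cv2.imwrite(f'pics/{n}0.png',cv2.resize(c['bgr'],(784,588)))
    print(n,c['fx'],np.round(c['cam_to_world'],3).tolist())
s=r.observe();print(s['time'],s['tool_pos'],s['tcp_rot'],R.from_rotvec(s['tcp_rot']).as_matrix().round(2))
E
```

```text
pics
scene 473.8380499055107 [[0.481, -0.384, 0.788, -0.685], [-0.876, -0.186, 0.444, -0.646], [-0.024, -0.904, -0.427, 0.756], [0.0, 0.0, 0.0, 1.0]]
top 406.4776821718699 [[-0.017, -0.982, 0.19, 0.236], [-1.0, 0.015, -0.01, 0.044], [0.007, -0.19, -0.982, 1.439], [0.0, 0.0, 0.0, 1.0]]
0.1 [0.23301675 0.52517519 0.23793728] [-1.37890412 -0.89509669  0.89734407] [[ 0.41 -0.   -0.91]
 [ 0.91 -0.    0.41]
 [-0.   -1.    0.  ]]
```

View pics/scene0.png

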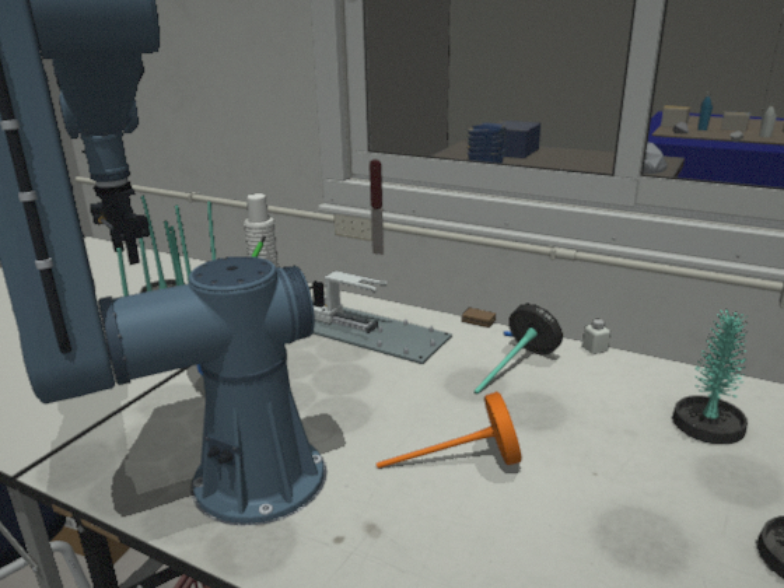

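View pics/top0.png

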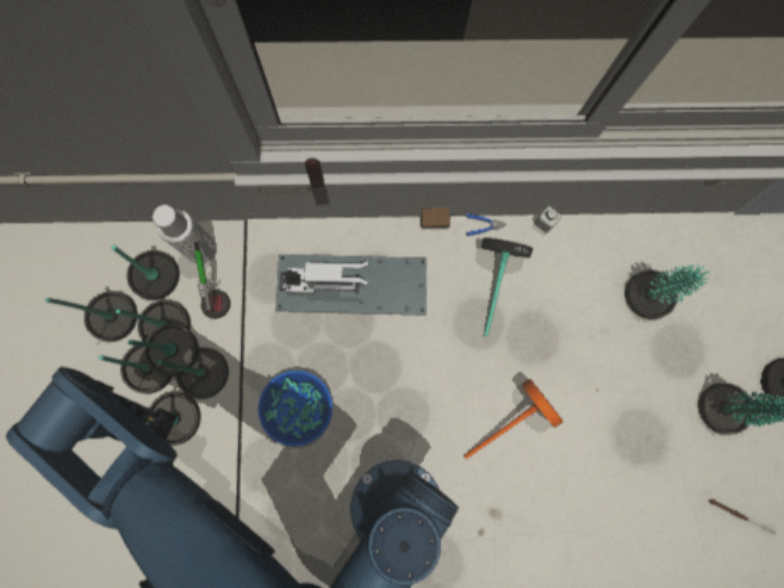

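Candidates for the sprue: the green-stemmed black-based one lying at top (507,245)–(488,334), which is the one wanted. The orange lying one at (540,400) is excluded. The trees at (660,290) and (740,400), and the stems at (60–230, 250–420) on the other table, are all no part of the job. I'll check the choice in one close crop while measuring.

```bash
cat > m1.py <<'E'
from h import *
t=np.load('top.npy',allow_pickle=True).item(); s=np.load('scene.npy',allow_pickle=True).item()
def stem(c,box):
    h=cv2.cvtColor(c['bgr'],cv2.COLOR_BGR2HSV); m=cv2.inRange(h,(70,60,40),(95,255,255)); k=np.zeros_like(m); x0,y0,x1,y1=box; k[y0:y1,x0:x1]=m[y0:y1,x0:x1]
    p=np.argwhere(k)[:,::-1].astype(float); mu=p.mean(0); d=np.linalg.svd(p-mu,full_matrices=False)[2][0]; a=(p-mu)@d
    return len(p),mu+d*a.min(),mu+d*a.max()
nt=stem(t,(335,165,372,245)); ns=stem(s,(330,225,400,285))
print(nt,ns)
# tip: top lower end; scene left end
tt=max(nt[1:],key=lambda p:p[1]); tf=min(nt[1:],key=lambda p:p[1])
st=max(ns[1:],key=lambda p:p[1]); sf=min(ns[1:],key=lambda p:p[1])
print('tip',tri(t,tt,s,st),'foot',tri(t,tf,s,sf), 'tip on z5mm',onz(t,*tt,.005),onz(s,*st,.005))
# plate
hsv=cv2.cvtColor(t['bgr'],cv2.COLOR_BGR2HSV)
k=280/392*1.0
cor=[(278,256),(427,257),(427,315),(277,315)]
for q in cor: print(q,onz(t,q[0]*5/7,q[1]*5/7,.01).round(4))
a=cv2.resize(t['bgr'][150:250,190:390],(800,400),interpolation=cv2.INTER_CUBIC)
b=cv2.resize(s['bgr'][190:290,215:415],(400,200),interpolation=cv2.INTER_CUBIC)
o=np.zeros((600,800,3),np.uint8); o[:400]=a; o[400:,:400]=b; cv2.imwrite('pics/crop1.png',o)
E
python3 m1.py
```

```text
(207, array([360.88511927, 179.45261426]), array([346.55584026, 239.1334564 ])) (272, array([381.91825768, 234.92240584]), array([339.54142282, 279.56469414]))
tip (array([ 0.41306207, -0.23414521,  0.00367404]), np.float64(0.002409237658658089)) foot (array([ 0.6170596 , -0.28742296,  0.06458471]), np.float64(0.010721226488009694)) tip on z5mm [ 0.41229863 -0.23280949  0.005     ] [ 0.41208471 -0.235751    0.005     ]
(278, 256) [0.6253 0.2951 0.01  ]
(427, 257) [ 0.617  -0.0911  0.01  ]
(427, 315) [ 0.4646 -0.0862  0.01  ]
(277, 315) [0.4705 0.2949 0.01  ]
```

View pics/crop1.png

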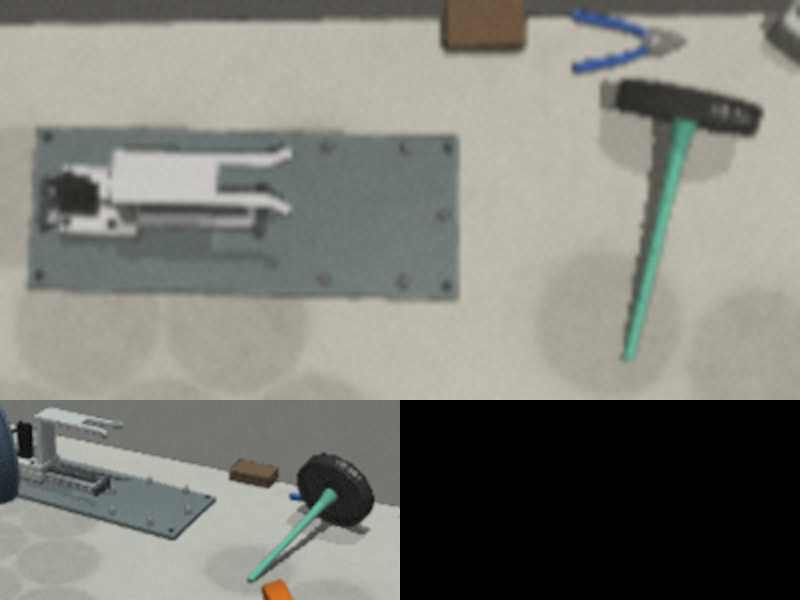

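The crop confirms it: a green stem on a black disc at crop (690,110), tip at (628,357), nothing else overlapping it. Pins show at crop (327,147), (404,148), (445,215), (403,281) and (324,280), giving a ring centre near (365,214).

```bash
cat >> h.py <<'E'
def plan(p,yaw=None,n=5):
    "per-row tool-axis shift to reach TCP p, with yaw (deg of tool x) done first"
    s=r.observe(); M=R.from_rotvec(s['tcp_rot']).as_matrix(); y0=np.degrees(np.arctan2(M[1,0],M[0,0]))
    yw=y0 if yaw is None else yaw
    print('t',round(s['time'],2),'tcp',np.round(s['tool_pos'],4),'yaw',round(y0,2),'tilt',np.round(M[:,1],3),'F',np.round(s['force'],1),'w',round(s['grip_width'],4),'q',np.round(s['qpos'],2))
    d=np.asarray(p)-s['tool_pos']; a=np.radians(yw); c,q=np.cos(a),np.sin(a)
    print(' turn ay total',round(-np.radians(yw-y0),4),' shift total',np.round([c*d[0]+q*d[1],-d[2],-q*d[0]+c*d[1]],4),' per row',np.round(np.array([c*d[0]+q*d[1],-d[2],-q*d[0]+c*d[1]])/n,4))
E
cat > m2.py <<'E'
from h import *
t=np.load('top.npy',allow_pickle=True).item()
f=lambda u,v:((u+.5)/4-.5+190,(v+.5)/4-.5+150)
P=np.array([onz(t,*f(*q),.022)[:2] for q in [(327,147),(404,148),(445,215),(403,281),(324,280)]]);print(P.round(4))
from scipy.optimize import least_squares
o=least_squares(lambda x:np.hypot(*(P-x[:2]).T)-x[2],[.54,0,.07]);print('ring',o.x,o.fun)
tip=onz(t,346.56,239.1,.005); ft=onz(t,360.9,179.45,.063); u=(ft-tip);print(tip,ft,np.linalg.norm(u),np.degrees(np.arctan2(u[1],u[0])))
print('tab top',onz(t,*f(77,193),.104))
plan([.45,-.244,.12],75.5,14)
E
python3 m2.py
```

```text
[[ 0.6051  0.0314]
 [ 0.6032 -0.0379]
 [ 0.541  -0.0729]
 [ 0.4818 -0.0339]
 [ 0.4838  0.036 ]]
ring [ 0.54336758 -0.00194318  0.07016974] [-6.10656350e-06 -4.07026876e-04  8.22083970e-04 -8.36063869e-04
  4.27113339e-04]
[ 0.41241788 -0.23283044  0.005     ] [ 0.61489658 -0.28283686  0.063     ] 0.21647693969131238 -13.872803495038813
tab top [0.5469731  0.24307429 0.104     ]
t 0.1 tcp [0.233  0.5252 0.2379] yaw 66.06 tilt [-0.001 -0.001 -1.   ] F [-0.6 -0.1 -0.4] w 0.0883 q [ 0.95  0.18  1.61  0.    1.35 -0.21]
 turn ay total -0.1648  shift total [-0.6903  0.1179 -0.4027]  per row [-0.0493  0.0084 -0.0288]
```

>>> send_rows([
  [0,-0.175,0,0,0,0,0.088],
  [0,0,0,-0.049,0.004,-0.029,0.088],
  [0,0,0,-0.049,0.004,-0.029,0.088],
  [0,0,0,-0.049,0.004,-0.029,0.088],
  [0,0,0,-0.049,0.004,-0.029,0.088],
])

```text
time: 0.72
tool_pos: [0.2987, 0.3057, 0.2223]
tcp_rot: [-1.314, -1.029, 1.029]
force: [0.8, 0.4, 1.0]
grip_width: 0.0879
```

>>> send_rows([
  [0,0,0,-0.049,0.004,-0.029,0.088],
  [0,0,0,-0.049,0.004,-0.029,0.088],
  [0,0,0,-0.049,0.004,-0.029,0.088],
  [0,0,0,-0.049,0.004,-0.029,0.088],
  [0,0,0,-0.049,0.004,-0.029,0.088],
])

```text
time: 1.35
tool_pos: [0.3807, 0.0329, 0.2026]
tcp_rot: [-1.315, -1.029, 1.028]
force: [0.3, -0.0, 0.4]
grip_width: 0.0878
```

>>> send_rows([
  [0,0,0,-0.049,0.01,-0.029,0.088],
  [0,0,0,-0.049,0.01,-0.029,0.088],
  [0,0,0,-0.049,0.01,-0.029,0.088],
  [0,0,0,0,0.01,0,0.088],
  [0,0,0,0,0,0,0.088],
])

```text
time: 1.98
tool_pos: [0.4285, -0.128, 0.1614]
tcp_rot: [-1.311, -1.027, 1.028]
force: [0.2, 0.6, -0.6]
grip_width: 0.0882
```

```bash
python3 -c "
from h import *
plan([.4498,-.2425,.12],76.1,1)
c=cam('wrist'); cv2.imwrite('pics/w1.png',c['bgr'])
for s in(0,.02,.04,.08,.15): 
    p=np.array([.4124,-.2338,.005])+s*np.array([.203,-.050,.058])/.217; print(s,proj(c,p).round(1))
"
```

```text
t 1.98 tcp [ 0.4285 -0.128   0.1614] yaw 76.04 tilt [-0.003  0.002 -1.   ] F [ 0.2  0.6 -0.6] w 0.0882 q [-0.56 -0.02  1.99  0.    1.18 -1.88]
 turn ay total -0.001  shift total [-0.1061  0.0414 -0.0482]  per row [-0.1061  0.0414 -0.0482]
0 [153.6 197.8]
0.02 [153.8 220.6]
0.04 [154.1 243.3]
0.08 [154.5 288.6]
0.15 [155.3 367.2]
```

View pics/w1.png

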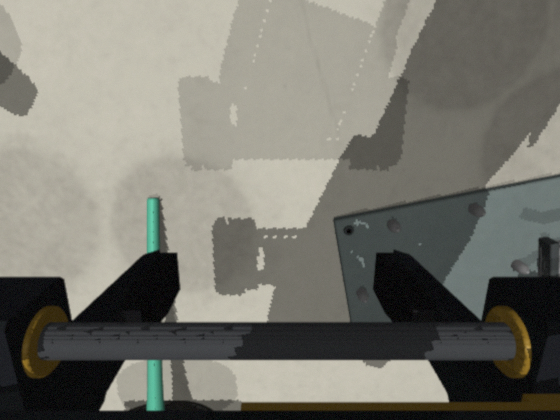

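The wrist view shows the tip at (153,197), right where my estimate projects (153.6,197.8). Moving over and down to grasp.

>>> send_rows([
  [0,0,0,-0.053,0.01,-0.024,0.088],
  [0,0,0,-0.053,0.01,-0.024,0.088],
  [0,0,0,0,0.045,0,0.088],
  [0,0,0,0,0.045,0,0.088],
  [0,0,0,0,0.03,0,0.088],
])

```text
time: 2.65
tool_pos: [0.4505, -0.2412, 0.0214]
tcp_rot: [-1.312, -1.03, 1.03]
force: [0.4, -0.2, 0.2]
grip_width: 0.088
```

```bash
python3 -c "
from h import *
plan([.4498,-.2425,.005],76.1,1)"
```

```text
t 2.65 tcp [ 0.4505 -0.2412  0.0214] yaw 76.21 tilt [-0.001  0.001 -1.   ] F [ 0.4 -0.2  0.2] w 0.088 q [-0.72  0.36  1.9   0.    0.89 -2.05]
 turn ay total 0.0018  shift total [-0.0015  0.0164  0.0004]  per row [-0.0015  0.0164  0.0004]
```

>>> send_rows([
  [0,0,0,-0.001,0.016,0,0.088],
  [0,0,0,0,0,0,0.0],
  [0,0,0,0,0,0,0.0],
  [0,0,0,0,0,0,0.0],
  [0,0,0,0,0,0,0.0],
], force=10)

```text
time: 3.28
tool_pos: [0.4511, -0.2447, 0.0076]
tcp_rot: [-1.316, -1.029, 1.028]
force: [-0.4, -0.0, 0.4]
grip_width: 0.0498
```

>>> send_rows([
  [0,0,0,0,0,0,0.0],
  [0,0,0,0,0,0,0.0],
  [0,0,0,0,0,0,0.0],
])

```text
time: 3.65
tool_pos: [0.4505, -0.2443, 0.0067]
tcp_rot: [-1.314, -1.028, 1.028]
force: [-0.6, 0.2, 0.4]
grip_width: 0.0203
```

>>> send_rows([
  [0,0,0,0,0,0,0.0],
  [0,0,0,0,0,0,0.0],
  [0,0,0,0,0,0,0.0],
])

```text
time: 4.03
tool_pos: [0.4506, -0.2442, 0.0067]
tcp_rot: [-1.314, -1.028, 1.028]
force: [-0.0, 0.8, -0.2]
grip_width: 0.0125
```

>>> send_rows([
  [0,0,0,0,-0.01,0.008,0.0],
  [0,0,0,0,-0.02,0.008,0.0],
  [0,0,0,0,-0.02,0.008,0.0],
  [0,0,0,0,-0.02,0.008,0.0],
  [0,0,0,0,-0.02,0.008,0.0],
])

```text
time: 4.65
tool_pos: [0.4112, -0.2344, 0.0978]
tcp_rot: [-1.315, -1.029, 1.029]
force: [1.6, -0.2, -0.3]
grip_width: 0.0121
```

>>> send_rows([
  [0,0,0,0,-0.02,0.004,0.0],
  [0,0,0,0,-0.02,0.004,0.0],
  [0,0,0,0,-0.02,0.004,0.0],
  [0,0,0,0,-0.02,0.004,0.0],
  [0,0,0,0,-0.02,0.004,0.0],
])

```text
time: 5.28
tool_pos: [0.3916, -0.2293, 0.1975]
tcp_rot: [-1.314, -1.029, 1.028]
force: [0.3, -1.0, -2.1]
grip_width: 0.0126
```

>>> send_rows([
  [0,0,0,0,-0.02,0,0.0],
  [0,0,0,0,-0.02,0,0.0],
  [0,0,0,0,-0.02,0,0.0],
  [0,0,0,0,-0.01,0,0.0],
  [0,0,0,0,0,0,0.0],
])

```text
time: 5.9
tool_pos: [0.3923, -0.2299, 0.2671]
tcp_rot: [-1.316, -1.029, 1.028]
force: [-0.1, 0.0, -3.0]
grip_width: 0.0124
```

```bash
python3 -c "
from h import *
plan([.5434,-.0019,.25],76.1,1)
c=cam('scene'); t=cam('top')
o=np.zeros((600,800,3),np.uint8);o[:600,:400]=cv2.resize(c['bgr'][150:360,300:440],(400,600));o[:600,400:]=cv2.resize(t['bgr'][130:280,270:370],(400,600));cv2.imwrite('pics/l1.png',o)"
```

```text
t 5.9 tcp [ 0.3923 -0.2299  0.2671] yaw 76.08 tilt [ 0.001 -0.001 -1.   ] F [-0.1  0.  -3. ] w 0.0124 q [-0.79 -0.12  1.86  0.    1.4  -2.12]
 turn ay total -0.0003  shift total [ 0.2576  0.0171 -0.0919]  per row [ 0.2576  0.0171 -0.0919]
```

View pics/l1.png

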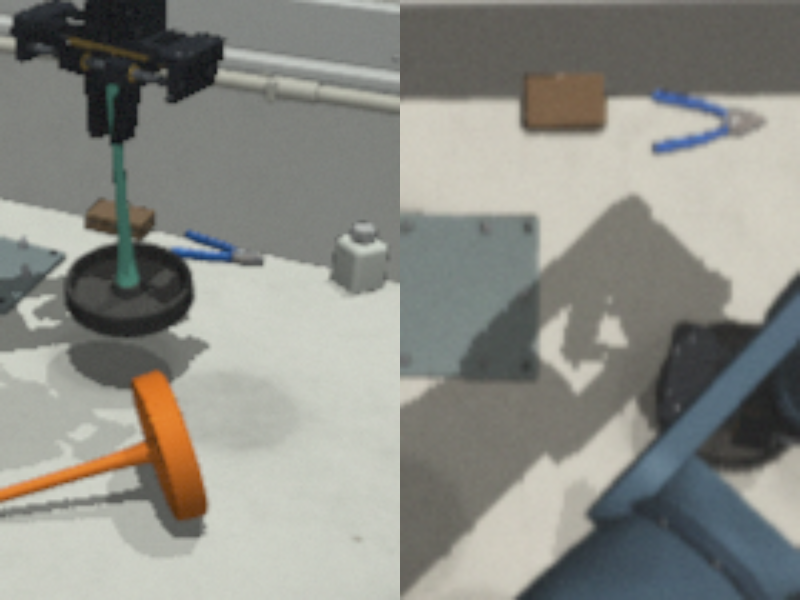

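The sprue hangs nearly upright with its base clear of the bench. The orange sprue, cutters, mould and bottle are undisturbed. Carrying it to the nest.

>>> send_rows([
  [0,0,0,0.015,0.0,-0.005,0.0],
  [0,0,0,0.03,0.0,-0.011,0.0],
  [0,0,0,0.03,0.0,-0.011,0.0],
  [0,0,0,0.03,0.0,-0.011,0.0],
  [0,0,0,0.03,0.0,-0.011,0.0],
])

```text
time: 6.62
tool_pos: [0.4728, -0.1085, 0.2659]
tcp_rot: [-1.313, -1.028, 1.029]
force: [-0.3, -1.1, -2.0]
grip_width: 0.0124
```

>>> send_rows([
  [0,0,0,0.03,0.0,-0.011,0.0],
  [0,0,0,0.03,0.0,-0.011,0.0],
  [0,0,0,0.03,0.0,-0.011,0.0],
  [0,0,0,0.023,0.0,-0.007,0.0],
  [0,0,0,0.01,0.0,-0.003,0.0],
])

```text
time: 7.25
tool_pos: [0.5437, 0.0006, 0.2658]
tcp_rot: [-1.312, -1.029, 1.03]
force: [0.6, -0.6, -2.7]
grip_width: 0.0123
```

>>> send_rows([
  [0,0,0,0,0,0,0.0],
  [0,0,0,0,0,0,0.0],
  [0,0,0,0,0,0,0.0],
], force=5)

```text
time: 7.62
tool_pos: [0.5434, -0.0022, 0.2667]
tcp_rot: [-1.315, -1.028, 1.028]
force: [-0.0, -0.3, -2.0]
grip_width: 0.0127
```

```bash
python3 -c "
from h import *
plan([.5434,-.0019,.25],76.1,1)
c=cam('scene'); t=cam('top'); w=cam('wrist')
np.save('s2',c,allow_pickle=True);np.save('t2',t,allow_pickle=True);np.save('w2',w,allow_pickle=True)
for n,z in(('s',c),('t',t),('w',w)): print(n,proj(z,[.5434,-.0019,.07]),proj(z,[.5434,-.0019,.25]))
o=np.zeros((600,800,3),np.uint8);o[:,:400]=cv2.resize(c['bgr'][140:290,200:300],(400,600));o[:300,400:]=cv2.resize(t['bgr'][140:240,200:333],(400,300));o[300:,400:]=cv2.resize(w['bgr'],(400,300));cv2.imwrite('pics/n1.png',o)"
```

```text
t 7.62 tcp [ 0.5434 -0.0022  0.2667] yaw 76.02 tilt [-0. -0. -1.] F [-0.  -0.3 -2. ] w 0.0127 q [-0.22  0.09  1.65 -0.    1.4  -1.55]
 turn ay total -0.0013  shift total [0.0003 0.0167 0.0001]  per row [0.0003 0.0167 0.0001]
s [288.13820205 225.44974888] [287.44410864 173.42791801]
t [281.36448793 200.06391353] [283.09129616 186.9816733 ]
w [275.60742233 176.13617159] [275.01748719 252.21752455]
```

View pics/n1.png

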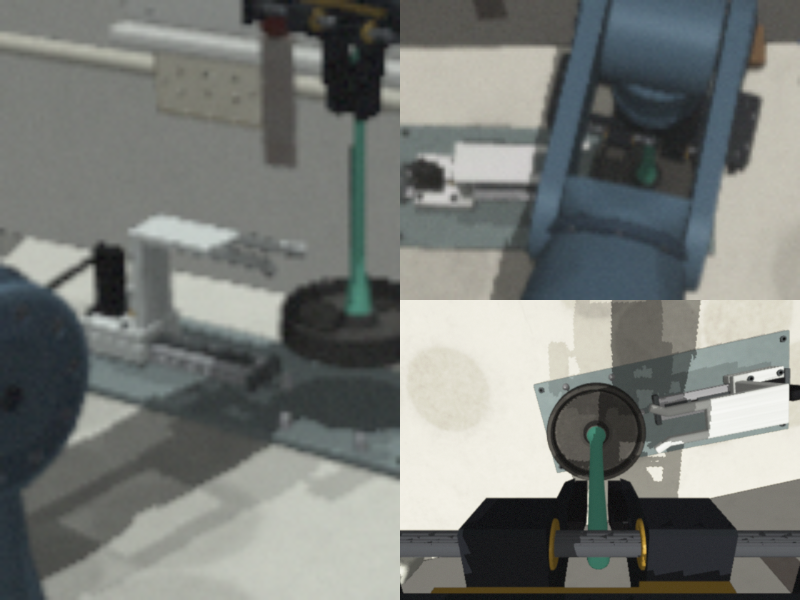

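Close to upright over the nest: the stem is vertical in the scene view, and the disc in the wrist view is centred near (276,179). I'll refine the base centre with an ellipse fit.

```bash
cat > e.py <<'E'
from h import *
import sys
w=np.load(sys.argv[1],allow_pickle=True).item(); zt=float(sys.argv[2])
g=cv2.cvtColor(w['bgr'],cv2.COLOR_BGR2GRAY)
u0,v0=map(float,sys.argv[3:5]); pts=[]
for a in np.radians(np.arange(150,391,4)):   # upper part: radial scan inward for the dark rim's outer edge
    rr=np.arange(85,50,-.5); xs=u0+rr*np.cos(a); ys=v0+rr*np.sin(a)
    p=cv2.remap(g,xs.astype('f4')[None],ys.astype('f4')[None],1)[0]
    k=np.where(p<48)[0]
    if len(k) and k[0]>0: pts.append((xs[k[0]],ys[k[0]]))
pts=np.array(pts,'f4')
for zz in (zt,zt-.026):
    q=np.array([onz(w,*p,zz)[:2] for p in pts])
    from scipy.optimize import least_squares
    o=least_squares(lambda x:np.hypot(*(q-x[:2]).T)-x[2],[.54,0,.063],loss='soft_l1',f_scale=.001)
    print('z',zz,'centre',o.x.round(4),'rms mad',np.median(abs(o.fun)).round(4),len(q))
h=cv2.cvtColor(w['bgr'],cv2.COLOR_BGR2HSV); m=cv2.inRange(h,(70,60,30),(95,255,255))
ys,xs=np.where(m); print('green top row',ys.min(), xs[ys<ys.min()+6].mean())
v=w['bgr'].copy()
for p in pts: cv2.circle(v,(int(p[0]),int(p[1])),1,(0,0,255),-1)
cv2.imwrite('pics/e.png',v)
E
python3 e.py w2.npy .101 275.8 179
```

```text
z 0.101 centre [ 0.5423 -0.0013  0.0569] rms mad 0.0007 61
z 0.07500000000000001 centre [ 0.5481 -0.0028  0.0616] rms mad 0.0007 61
green top row 177 274.5
```

```bash
for k in 60 75; do sed "s/p<48/p<$k/" e.py > e2.py; echo $k; python3 e2.py w2.npy .101 275.8 179; done; python3 -c "
from h import *
import cv2
v=cv2.imread('pics/e.png')[90:290,170:390]; cv2.imwrite('pics/e3.png',cv2.resize(v,(660,600)))"
```

```text
60
z 0.101 centre [ 0.5437 -0.0014  0.0587] rms mad 0.0006 59
z 0.07500000000000001 centre [ 0.5496 -0.0029  0.0636] rms mad 0.0006 59
green top row 177 274.5
75
z 0.101 centre [ 0.5444 -0.0012  0.0601] rms mad 0.0007 50
z 0.07500000000000001 centre [ 0.5504 -0.0027  0.0652] rms mad 0.0007 50
green top row 177 274.5
```

View pics/e3.png

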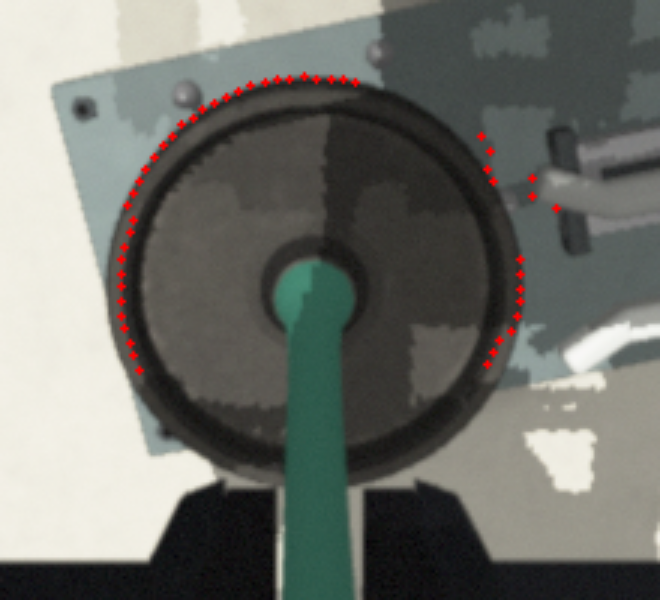

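```bash
python3 -c "
from h import *
w=np.load('w2.npy',allow_pickle=True).item()
for z in(.075,.09,.101):
  a=[onz(w,170+u/3,90+v/3,z)[:2] for u,v in[(108,282),(523,282),(315.5,77),(315.5,487)]]; print(z,(a[0]+a[1])/2,(a[2]+a[3])/2,np.linalg.norm(a[0]-a[1]),np.linalg.norm(a[2]-a[3]))
print('pin',onz(w,170+187/3,90+95/3,.022),onz(w,170+378/3,90+54/3,.022),'nest pred pin',)
"
```

```text
0.075 [ 0.54979462 -0.00393461] [ 0.55353236 -0.0048705 ] 0.13406645336459888 0.1363012241810385
0.09 [ 0.54635761 -0.00302926] [ 0.54992993 -0.00392373] 0.12813346955547586 0.13026934270782206
0.101 [ 0.54383713 -0.00236533] [ 0.54728816 -0.00322943] 0.12378261476211894 0.12584596296079673
pin [ 0.48477515 -0.03484398  0.022     ] [0.48753409 0.03417369 0.022     ] nest pred pin
```

The base is centred over the nest within about 2 mm, using the pins and base in the same view. Lowering to just above the pins, then looking again.

>>> send_rows([
  [0,0,0,0,0.01,0,0.0],
  [0,0,0,0,0.013,0,0.0],
  [0,0,0,0,0.012,0,0.0],
  [0,0,0,0,0.005,0,0.0],
  [0,0,0,0,0,0,0.0],
])

```text
time: 8.4
tool_pos: [0.5434, -0.0014, 0.2261]
tcp_rot: [-1.313, -1.028, 1.029]
force: [0.1, -0.7, -1.6]
grip_width: 0.0126
```

```bash
python3 -c "
from h import *
plan([.5434,-.0019,.2],76.1,1)
w=cam('wrist'); np.save('w3',w,allow_pickle=True)
print('pins',[proj(w,[.4848,-.0348,.022]),proj(w,[.4875,.0342,.022])])
cv2.imwrite('pics/n3.png',cv2.resize(w['bgr'][60:260,170:390],(660,600)))"
```

```text
t 8.4 tcp [ 0.5434 -0.0014  0.2261] yaw 76.09 tilt [-0.001  0.    -1.   ] F [ 0.1 -0.7 -1.6] w 0.0126 q [-0.22  0.12  1.7  -0.    1.32 -1.55]
 turn ay total -0.0002  shift total [-0.0004  0.0261 -0.0001]  per row [-0.0004  0.0261 -0.0001]
pins [array([226.82307295, 124.96357269]), array([297.68354283, 109.79519986])]
```

View pics/n3.png

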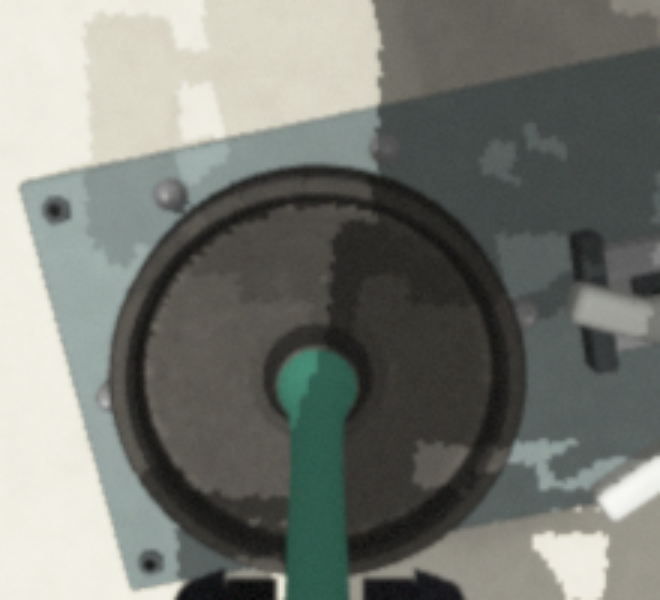

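```bash
python3 -c "
from h import *
from scipy.optimize import least_squares
w=np.load('w3.npy',allow_pickle=True).item()
f=lambda u,v,z:onz(w,170+u/3,60+v/3,z)[:2]
for zp in(.018,.022):
  P=np.array([f(*q,zp) for q in[(170,193),(385,147),(103,398),(527,313)]])
  o=least_squares(lambda x:np.hypot(*(P-x[:2]).T)-x[2],[.54,0,.07]);print('ring',o.x.round(4),o.fun.round(4))
  o=least_squares(lambda x:np.hypot(*(P-x[:2]).T)-.0702,[.54,0]);print('ring fixed r',o.x.round(4),o.fun.round(4))
for z in(.05,.055,.06):
  a=[f(u,v,z) for u,v in[(110,369),(525,369),(317.5,165),(317.5,573)]]; print(z,(a[0]+a[1])/2,(a[2]+a[3])/2,np.linalg.norm(a[0]-a[1]),np.linalg.norm(a[2]-a[3]))
"
```

```text
ring [ 0.5495 -0.0036  0.073 ] [-0.0005  0.0005  0.0002 -0.0002]
ring fixed r [ 0.5464 -0.0035] [-0.0004  0.0006  0.003   0.0025]
ring [ 0.5486 -0.0034  0.0722] [-0.0005  0.0005  0.0002 -0.0002]
ring fixed r [ 0.5464 -0.0033] [-0.0005  0.0005  0.0022  0.0017]
0.05 [ 0.54506884 -0.00141807] [ 0.54857302 -0.00228961] 0.12772569491281313 0.12906644425689998
0.055 [ 0.54394146 -0.00113205] [ 0.54739144 -0.00199011] 0.12575027469241093 0.12707028785364433
0.06 [ 0.54281408 -0.00084603] [ 0.54620987 -0.00169062] 0.12377485447200871 0.12507413145038856
```

Pins at crop (170,193), (385,147), (103,398) and (527,313), base centre at (317,369). The base is about 1.5 mm off in +y, so I'll correct that and lower gently.

>>> send_rows([
  [0,0,0,-0.0014,0,-0.0008,0.0],
  [0,0,0,0,0.005,0,0.0],
  [0,0,0,0,0.005,0,0.0],
  [0,0,0,0,0.005,0,0.0],
  [0,0,0,0,0.004,0,0.0],
])

```text
time: 9.07
tool_pos: [0.5439, -0.003, 0.2072]
tcp_rot: [-1.314, -1.028, 1.029]
force: [0.1, 0.8, -3.1]
grip_width: 0.0126
```

>>> send_rows([
  [0,0,0,0,0.002,0,0.0],
  [0,0,0,0,0.002,0,0.0],
  [0,0,0,0,0.001,0,0.0],
  [0,0,0,0,0,0,0.0],
])

```text
time: 9.57
tool_pos: [0.5441, -0.0031, 0.2027]
tcp_rot: [-1.314, -1.028, 1.028]
force: [-0.4, -0.3, -2.2]
grip_width: 0.0127
```

```bash
python3 -c "
from h import *
plan([.5434,-.0019,.2],76.1,1)
w=cam('wrist'); s=cam('scene')
o=np.zeros((600,800,3),np.uint8);o[:,:400]=cv2.resize(s['bgr'][160:280,230:310],(400,600));o[:400,400:]=cv2.resize(w['bgr'][50:270,170:390],(400,400));cv2.imwrite('pics/n4.png',o)"
```

```text
t 9.57 tcp [ 0.5441 -0.0031  0.2027] yaw 76.09 tilt [-0.  0. -1.] F [-0.4 -0.3 -2.2] w 0.0127 q [-0.22  0.15  1.72 -0.    1.27 -1.55]
 turn ay total -0.0002  shift total [0.001  0.0027 0.001 ]  per row [0.001  0.0027 0.001 ]
```

View pics/n4.png

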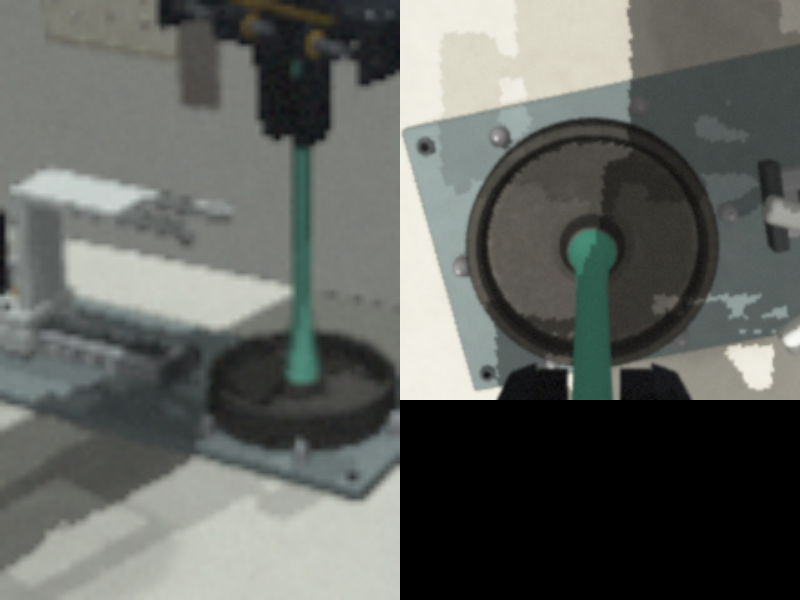

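Base hangs just inside or above the ring. Wrist crop: disc edges at 468/719 between pins at 460 and 730. It still carries its full weight, so I'll continue down in small steps.

>>> send_rows([
  [0,0,0,0,0.002,0,0.0],
  [0,0,0,0,0.002,0,0.0],
  [0,0,0,0,0,0,0.0],
])

```text
time: 10.05
tool_pos: [0.5447, -0.0032, 0.2]
tcp_rot: [-1.316, -1.03, 1.028]
force: [-1.2, 0.7, 4.9]
grip_width: 0.0128
```

>>> send_rows([
  [0,0,0,0,0.002,0,0.0],
  [0,0,0,0,0.002,0,0.0],
  [0,0,0,0,0,0,0.0],
])

```text
time: 10.42
tool_pos: [0.5448, -0.0032, 0.1963]
tcp_rot: [-1.316, -1.03, 1.028]
force: [-2.9, 0.3, 5.0]
grip_width: 0.0127
```

>>> send_rows([
  [0,0,0,0,-0.002,0,0.0],
  [0,0,0,0,-0.002,0,0.0],
  [0,0,0,0,0,0,0.03],
  [0,0,0,0,0,0,0.06],
  [0,0,0,0,0,0,0.088],
])

```text
time: 11.05
tool_pos: [0.5442, -0.0031, 0.1988]
tcp_rot: [-1.314, -1.029, 1.028]
force: [-0.6, -0.0, 1.2]
grip_width: 0.041
```

>>> send_rows([
  [0,0,0,0,0,0,0.088],
  [0,0,0,0,0,0,0.088],
  [0,0,0,0,-0.02,0,0.088],
  [0,0,0,0,-0.03,0,0.088],
  [0,0,0,0,-0.03,0,0.088],
])

```text
time: 11.68
tool_pos: [0.544, -0.0031, 0.2794]
tcp_rot: [-1.314, -1.028, 1.029]
force: [-0.3, 0.2, 0.7]
grip_width: 0.0882
```

```bash
python3 -c "
from h import *
plan([.547,.243,.28],0,8)
w=cam('wrist'); s=cam('scene'); np.save('s5',s,allow_pickle=True);np.save('w5',w,allow_pickle=True)
T=np.load('top.npy',allow_pickle=True).item()
def X(c,x0,y0,x1,y1,W,H): return cv2.resize(c['bgr'][y0:y1,x0:x1],(W,H),interpolation=cv2.INTER_CUBIC)
o=np.zeros((600,800,3),np.uint8);o[:,:400]=X(s,230,160,310,280,400,600);o[:300,400:]=X(w,0,0,560,420,400,300);o[300:,400:]=X(T,195,180,255,225,400,300);cv2.imwrite('pics/n5.png',o)
h=cv2.cvtColor(s['bgr'],cv2.COLOR_BGR2HSV); m=cv2.inRange(h,(65,60,30),(95,255,255)); m[:,:275]=0;m[:,305:]=0; m[260:]=0
ys,xs=np.where(m); print([(y,xs[ys==y].mean().round(1)) for y in range(ys.min(),ys.max(),8)], ys.max())
for z in(.036,.05,.1,.15,.2,.253):print(z,proj(s,[.5445,-.003,z]).round(1))
"
```

```text
t 11.68 tcp [ 0.544  -0.0031  0.2794] yaw 76.09 tilt [-0.  0. -1.] F [-0.3  0.2  0.7] w 0.0882 q [-0.22  0.08  1.64 -0.    1.43 -1.55]
 turn ay total 1.328  shift total [ 0.003  -0.0006  0.2461]  per row [ 0.0004 -0.0001  0.0308]
[(46, np.float64(289.0)), (54, np.float64(nan)), (62, np.float64(nan)), (70, np.float64(nan)), (78, np.float64(nan)), (86, np.float64(nan)), (94, np.float64(nan)), (102, np.float64(nan)), (110, np.float64(nan)), (118, np.float64(nan)), (126, np.float64(nan)), (134, np.float64(nan)), (142, np.float64(nan)), (150, np.float64(nan)), (158, np.float64(nan)), (166, np.float64(nan)), (174, np.float64(288.5)), (182, np.float64(289.0)), (190, np.float64(289.0)), (198, np.float64(289.5)), (206, np.float64(289.5)), (214, np.float64(290.0)), (222, np.float64(289.5)), (230, np.float64(290.0))] 237
0.036 [288.7 234.6]
0.05 [288.7 230.8]
0.1 [288.5 217.1]
0.15 [288.3 202.9]
0.2 [288.1 188.4]
0.253 [287.9 172.5]<string>:9: RuntimeWarning: Mean of empty slice.
  ret = ret.dtype.type(ret / rcount)
```

View pics/n5.png

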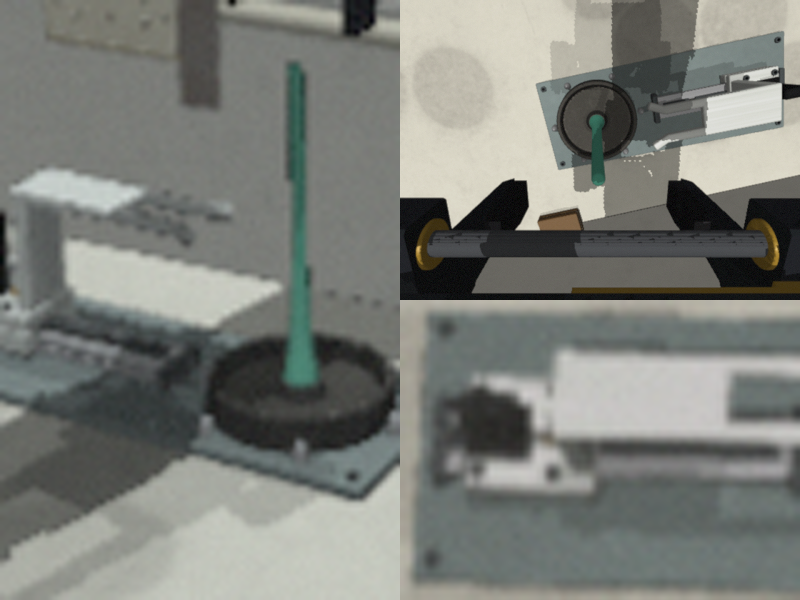

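The sprue stands upright and released: stem column 288.5–290 over its length, tip at row 172.4 against a predicted 172.5 for a seated base, and the disc inside the pins. Next I'll swing round to the tab, fingers along x.

>>> send_rows([
  [0,0,0,0.046,0,0.0107,0.088],
  [0,0,0,0.046,0,0.0107,0.088],
  [0,0,0,0.046,0,0.0107,0.088],
  [0,0,0,0.046,0,0.0107,0.088],
  [0,0.166,0,0,0,0,0.088],
])

```text
time: 12.4
tool_pos: [0.5458, 0.1889, 0.2772]
tcp_rot: [-1.374, -0.902, 0.904]
force: [-0.7, -0.0, 1.2]
grip_width: 0.0881
```

>>> send_rows([
  [0,0.166,0,0,0,0,0.088],
  [0,0.166,0,0,0,0,0.088],
  [0,0.166,0,0,0,0,0.088],
  [0,0.166,0,0,0,0,0.088],
  [0,0.166,0,0,0,0,0.088],
])

```text
time: 13.02
tool_pos: [0.5463, 0.1858, 0.2772]
tcp_rot: [-1.555, -0.255, 0.258]
force: [-0.5, 0.2, 0.5]
grip_width: 0.0881
```

>>> send_rows([
  [0,0.166,0,0,0,0,0.088],
  [0,0.166,0,0,0,0,0.088],
  [0,0,0,0,0,0,0.088],
])

```text
time: 13.4
tool_pos: [0.5464, 0.1858, 0.2775]
tcp_rot: [-1.571, 0.0, 0.002]
force: [-0.3, 0.9, 0.6]
grip_width: 0.0882
```

```bash
python3 -c "
from h import *
plan([.547,.243,.15],0,1)
w=cam('wrist'); np.save('w6',w,allow_pickle=True)
print(proj(w,[.547,.243,.104]))
cv2.imwrite('pics/w6.png',cv2.resize(w['bgr'],(784,588)))
"
```

```text
t 13.4 tcp [0.5464 0.1858 0.2775] yaw 0.09 tilt [-0.002 -0.    -1.   ] F [-0.3  0.9  0.6] w 0.0882 q [ 0.12  0.16  1.56 -0.    1.43  0.12]
 turn ay total 0.0015  shift total [0.0006 0.1275 0.0572]  per row [0.0006 0.1275 0.0572]
[276.0136875  119.12916306]
```

View pics/w6.png

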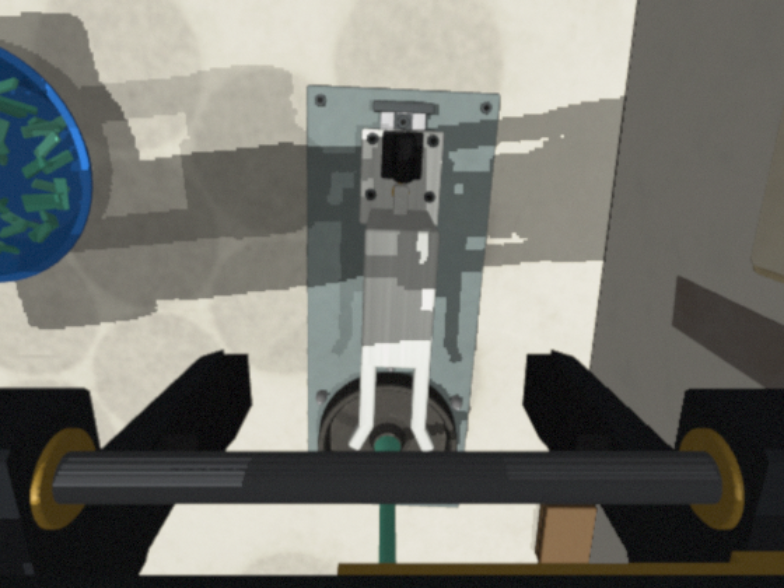

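```bash
python3 -c "
from h import *
w=np.load('w6.npy',allow_pickle=True).item()
print(np.round(w['cam_to_world'],3).tolist(),w['fx'])
k=5/7
for z in(.104,.04):
  print(z,[onz(w,u*k,v*k,z)[:2].round(4).tolist() for u,v in[(382,132),(422,132),(382,182),(422,182),(402,157)]])
print('top box',[(proj(w,[.5475+a,y,.104])/k).round(0).tolist() for a in(-.007,.007) for y in(.225,.255)])
print('upright',onz(w,363*k,225*k,.135),onz(w,438*k,230*k,.135))
print('plate',[onz(w,u*k,v*k,.01).round(4) for u,v in[(307,86),(499,96)]])
hsv=w['bgr'].max(2)
for v in(96,100,105,110,115,120,125,128): print(v,hsv[v,266:310].tolist())
"
```

```text
[[1.0, 0.001, -0.001, 0.548], [0.0, -0.957, -0.289, 0.261], [-0.001, 0.289, -0.957, 0.425], [0.0, 0.0, 0.0, 1.0]] 358.7555141695367
0.104 [[0.5443, 0.2636], [0.5687, 0.2636], [0.5442, 0.2337], [0.5693, 0.2337], [0.5566, 0.2489]]
0.04 [[0.5437, 0.2642], [0.5729, 0.2642], [0.5436, 0.2283], [0.5736, 0.2283], [0.5584, 0.2465]]
top box [[376.0, 196.0], [376.0, 147.0], [398.0, 196.0], [399.0, 147.0]]
upright [0.53347006 0.21184756 0.135     ] [0.57707089 0.2089458  0.135     ]
plate [array([0.4858, 0.2982, 0.01  ]), array([0.6338, 0.291 , 0.01  ])]
96 [79, 91, 103, 144, 201, 227, 208, 120, 43, 24, 16, 20, 22, 22, 19, 18, 16, 20, 20, 17, 22, 19, 21, 16, 22, 19, 18, 21, 15, 22, 28, 27, 29, 29, 30, 37, 89, 142, 157, 157, 141, 108, 97, 90]
100 [32, 41, 55, 69, 96, 114, 97, 46, 23, 20, 19, 21, 19, 21, 15, 15, 16, 21, 21, 22, 28, 28, 27, 24, 29, 30, 29, 28, 20, 23, 17, 23, 32, 30, 32, 39, 100, 150, 138, 85, 57, 41, 25, 22]
105 [132, 128, 132, 128, 117, 117, 97, 36, 13, 17, 18, 19, 25, 17, 15, 15, 13, 19, 18, 18, 26, 22, 29, 31, 29, 31, 27, 30, 21, 16, 15, 15, 22, 24, 15, 37, 87, 132, 145, 159, 1
[... 295 characters left out ...]
17, 17, 20, 19, 18, 19, 19, 19, 19, 16, 15, 14, 11, 15, 19, 18, 25, 68, 110, 114, 135, 160, 167, 167, 166, 164]
120 [113, 113, 116, 117, 116, 102, 58, 25, 18, 18, 22, 22, 12, 17, 15, 18, 10, 15, 21, 20, 18, 17, 2, 11, 24, 15, 17, 15, 13, 10, 16, 18, 23, 17, 35, 74, 109, 114, 136, 161, 167, 169, 165, 162]
125 [111, 112, 116, 115, 114, 99, 53, 23, 22, 19, 16, 21, 21, 16, 12, 17, 17, 19, 25, 16, 19, 19, 16, 10, 18, 19, 15, 14, 18, 10, 15, 21, 14, 22, 52, 90, 112, 118, 135, 164, 169, 166, 162, 159]
128 [137, 114, 112, 115, 116, 115, 113, 108, 103, 101, 100, 95, 96, 99, 85, 54, 28, 15, 14, 10, 13, 19, 13, 17, 17, 14, 15, 16, 38, 57, 71, 71, 72, 81, 96, 112, 114, 116, 136, 165, 167, 165, 161, 160]
```

The wrist view shows the tab as a black block at (382–422, 132–182), so centre about (.5535,.249) and 30 mm long in y, as given. The upright's back edge is at y≈.2105, 39 mm nestward, as given. The fork is clear of the stem.

>>> send_rows([
  [0,0.023,0,0.0035,0,0.033,0.088],
  [0,0,0,0.0035,0,0.033,0.088],
  [0,0,0,0,0.05,0,0.088],
  [0,0,0,0,0.05,0,0.088],
  [0,0,0,0,0.05,0,0.088],
])

```text
time: 14.08
tool_pos: [0.5542, 0.2518, 0.1269]
tcp_rot: [-1.571, 0.015, -0.015]
force: [0.5, 0.3, -0.2]
grip_width: 0.0877
```

>>> send_rows([
  [0,0,0,0,0.03,0,0.088],
  [0,0,0,0,0.021,0,0.088],
  [0,0,0,0,0,0,0.088],
])

```text
time: 14.45
tool_pos: [0.5527, 0.2512, 0.0753]
tcp_rot: [-1.572, 0.02, -0.012]
force: [-0.4, 1.0, -0.1]
grip_width: 0.0878
```

```bash
python3 -c "
from h import *
plan([.553,.252,.076],-1.3,1)"
```

```text
t 14.45 tcp [0.5527 0.2512 0.0753] yaw -1.17 tilt [-0.005 -0.001 -1.   ] F [-0.4  1.  -0.1] w 0.0878 q [ 0.23  0.44  1.63 -0.    1.07  0.25]
 turn ay total 0.0022  shift total [ 0.0002 -0.0007  0.0008]  per row [ 0.0002 -0.0007  0.0008]
```

Close gently and watch Fx.

>>> send_rows([
  [0,0,0,0,0,0,0.0],
  [0,0,0,0,0,0,0.0],
  [0,0,0,0,0,0,0.0],
  [0,0,0,0,0,0,0.0],
  [0,0,0,0,0,0,0.0],
], force=5)

```text
time: 15.08
tool_pos: [0.5547, 0.2518, 0.0779]
tcp_rot: [-1.571, 0.018, -0.018]
force: [-0.8, 0.4, -0.7]
grip_width: 0.04
```

>>> send_rows([
  [0,0,0,0,0,0,0.0],
  [0,0,0,0,0,0,0.0],
  [0,0,0,0,0,0,0.0],
])

```text
time: 15.45
tool_pos: [0.5567, 0.2517, 0.0779]
tcp_rot: [-1.57, 0.014, -0.022]
force: [11.0, 1.4, -7.4]
grip_width: 0.0143
```

```bash
python3 -c "
from h import *
plan([.553,.252,.076],-1.3,1);print(r.observe()['ft_torque'])"
```

```text
t 15.45 tcp [0.5567 0.2517 0.0779] yaw -1.33 tilt [ 0.005  0.    -1.   ] F [11.   1.4 -7.4] w 0.0143 q [ 0.23  0.44  1.63 -0.    1.07  0.25]
 turn ay total -0.0006  shift total [-0.0037  0.0019  0.0003]  per row [-0.0037  0.0019  0.0003]
[ 0.00597971 -1.44696716 -0.01553988]
```

Width 14.3 mm, so the tab is held. It pulls the tool +x with 11 N, so I'll recentre by about 2 mm and firm the grip.

>>> send_rows([
  [0,0,0,0.001,0,0,0.0],
  [0,0,0,0.001,0,0,0.0],
  [0,0,0,0,0,0,0.0],
  [0,0,0,0,0,0,0.0],
])

```text
time: 15.95
tool_pos: [0.5568, 0.2516, 0.0778]
tcp_rot: [-1.571, 0.018, -0.019]
force: [3.7, -0.2, -0.8]
grip_width: 0.0141
```

```bash
python3 -c "
from h import *
plan([.553,.252,.076],-1.3,1);print(r.observe()['ft_torque'])"
```

```text
t 15.95 tcp [0.5568 0.2516 0.0778] yaw -1.32 tilt [ 0.001 -0.    -1.   ] F [ 3.7 -0.2 -0.8] w 0.0141 q [ 0.23  0.44  1.62 -0.    1.07  0.25]
 turn ay total -0.0004  shift total [-0.0038  0.0018  0.0003]  per row [-0.0038  0.0018  0.0003]
[-0.12691389 -0.43018479 -0.07847034]
```

>>> send_rows([
  [0,0,0,0.001,0,0,0.0],
  [0,0,0,0,0,0,0.0],
  [0,0,0,0,0,-0.008,0.0],
  [0,0,0,0,0,-0.01,0.0],
  [0,0,0,0,0,0,0.0],
], force=20)

```text
time: 16.58
tool_pos: [0.5561, 0.2331, 0.0778]
tcp_rot: [-1.571, 0.02, -0.016]
force: [-4.3, -1.3, 6.0]
grip_width: 0.0137
```

>>> send_rows([
  [0,0,0,0,0,-0.01,0.0],
  [0,0,0,0,0,-0.01,0.0],
  [0,0,0,0,0,0,0.0],
])

```text
time: 16.95
tool_pos: [0.5553, 0.213, 0.0777]
tcp_rot: [-1.571, 0.021, -0.016]
force: [-5.6, -2.3, 6.6]
grip_width: 0.014
```

Rail slope comes out near 2.2°. I'll align the yaw and trim −x.

>>> send_rows([
  [0,0.016,0,-0.0012,0,0,0.0],
  [0,0,0,0,0,-0.01,0.0],
  [0,0,0,0,0,-0.01,0.0],
  [0,0,0,0,0,0,0.0],
])

```text
time: 17.45
tool_pos: [0.5545, 0.1929, 0.0778]
tcp_rot: [-1.571, 0.031, -0.03]
force: [-3.1, -2.5, 4.2]
grip_width: 0.0139
```

```bash
python3 -c "
from h import *
plan([.553,.252,.076],-1.3,1);print(r.observe()['ft_torque'])"
```

```text
t 17.45 tcp [0.5545 0.1929 0.0778] yaw -2.23 tilt [-0.001 -0.001 -1.   ] F [-3.1 -2.5  4.2] w 0.0139 q [ 0.13  0.4   1.69 -0.    1.06  0.17]
 turn ay total -0.0163  shift total [-0.0028  0.0018  0.0591]  per row [-0.0028  0.0018  0.0591]
[-0.48697162  0.5936364   0.10123024]
```

>>> send_rows([
  [0,0,0,-0.0007,0,-0.008,0.0],
  [0,0,0,0,0,-0.008,0.0],
])

```text
time: 17.7
tool_pos: [0.5538, 0.1786, 0.0778]
tcp_rot: [-1.569, 0.029, -0.032]
force: [-0.1, 5.5, 0.8]
grip_width: 0.0136
```

>>> send_rows([
  [0,0,0,0,0,-0.002,0.0],
  [0,0,0,0,0,-0.001,0.0],
])

```text
time: 17.95
tool_pos: [0.5537, 0.1751, 0.0778]
tcp_rot: [-1.57, 0.03, -0.032]
force: [2.1, 4.6, 0.2]
grip_width: 0.0139
```

>>> send_rows([
  [0,0,0,0,0,-0.001,0.0],
])

```text
time: 18.08
tool_pos: [0.5536, 0.1741, 0.0778]
tcp_rot: [-1.57, 0.03, -0.031]
force: [2.3, 4.2, 0.0]
grip_width: 0.0143
```

>>> send_rows([
  [0,0,0,0,0,-0.001,0.0],
])

```text
time: 18.2
tool_pos: [0.5536, 0.173, 0.0778]
tcp_rot: [-1.57, 0.03, -0.031]
force: [3.7, 3.6, -1.4]
grip_width: 0.0142
```

>>> send_rows([
  [0,0,0,0,0,-0.001,0.0],
])

```text
time: 18.32
tool_pos: [0.5535, 0.1719, 0.0778]
tcp_rot: [-1.57, 0.03, -0.031]
force: [3.3, 4.0, -0.1]
grip_width: 0.0141
```

```bash
python3 -c "
from h import *
plan([.553,.252,.076],-1.3,1);print(r.observe()['ft_torque'])
s=cam('scene');w=cam('wrist');o=np.zeros((600,800,3),np.uint8);o[:,:400]=cv2.resize(s['bgr'][160:280,230:310],(400,600));o[:300,400:]=cv2.resize(w['bgr'],(400,300));cv2.imwrite('pics/p.png',o)"
```

```text
t 18.32 tcp [0.5535 0.1719 0.0778] yaw -2.22 tilt [ 0.001  0.    -1.   ] F [ 3.3  4.  -0.1] w 0.0141 q [0.1  0.38 1.71 0.   1.05 0.14]
 turn ay total -0.0161  shift total [-0.0024  0.0018  0.0801]  per row [-0.0024  0.0018  0.0801]
[ 0.55637782 -0.31753051  0.08515019]
```

>>> send_rows([
  [0,0,0,0.0008,0,-0.001,0.0],
])

```text
time: 18.55
tool_pos: [0.5535, 0.1709, 0.0777]
tcp_rot: [-1.57, 0.031, -0.03]
force: [-2.5, 5.4, 3.7]
grip_width: 0.014
```

>>> send_rows([
  [0,0,0,0,0,-0.001,0.0],
])

```text
time: 18.68
tool_pos: [0.5535, 0.1698, 0.0778]
tcp_rot: [-1.571, 0.031, -0.03]
force: [-0.9, 4.7, 2.9]
grip_width: 0.0139
```

>>> send_rows([
  [0,0,0,0,0,-0.001,0.0],
])

```text
time: 18.8
tool_pos: [0.5534, 0.1688, 0.0777]
tcp_rot: [-1.571, 0.031, -0.03]
force: [-2.5, 3.4, 3.0]
grip_width: 0.0139
```

>>> send_rows([
  [0,0,0,0,0,-0.001,0.0],
])

```text
time: 18.92
tool_pos: [0.5534, 0.1678, 0.0778]
tcp_rot: [-1.571, 0.031, -0.03]
force: [-2.2, 4.3, 4.9]
grip_width: 0.0137
```

>>> send_rows([
  [0,0,0,-0.0004,0,-0.001,0.0],
])

```text
time: 19.05
tool_pos: [0.5533, 0.1667, 0.0778]
tcp_rot: [-1.571, 0.031, -0.031]
force: [0.1, 3.5, 3.6]
grip_width: 0.0138
```

>>> send_rows([
  [0,0,0,0,0,-0.001,0.0],
])

```text
time: 19.18
tool_pos: [0.5533, 0.1657, 0.0777]
tcp_rot: [-1.571, 0.031, -0.031]
force: [-3.4, 3.7, 2.9]
grip_width: 0.0135
```

>>> send_rows([
  [0,0,0,0,0,-0.001,0.0],
])

```text
time: 19.3
tool_pos: [0.5533, 0.1647, 0.0778]
tcp_rot: [-1.571, 0.031, -0.031]
force: [-0.8, 3.7, 4.9]
grip_width: 0.014
```

>>> send_rows([
  [0,0,0,0,0,-0.001,0.0],
])

```text
time: 19.42
tool_pos: [0.5532, 0.1637, 0.0778]
tcp_rot: [-1.571, 0.031, -0.031]
force: [-1.5, 5.0, 4.7]
grip_width: 0.0138
```

>>> send_rows([
  [0,0,0,0,0,-0.001,0.0],
])

```text
time: 19.55
tool_pos: [0.5532, 0.1627, 0.0778]
tcp_rot: [-1.571, 0.031, -0.031]
force: [-2.0, 4.4, 4.6]
grip_width: 0.0139
```

>>> send_rows([
  [0,0,0,0,0,-0.001,0.0],
])

```text
time: 19.68
tool_pos: [0.5531, 0.1617, 0.0778]
tcp_rot: [-1.571, 0.031, -0.031]
force: [-0.8, 3.3, 4.2]
grip_width: 0.014
```

>>> send_rows([
  [0,0,0,0,0,-0.001,0.0],
])

```text
time: 19.8
tool_pos: [0.5531, 0.1606, 0.0778]
tcp_rot: [-1.571, 0.031, -0.031]
force: [-2.6, 4.5, 6.1]
grip_width: 0.0139
```

>>> send_rows([
  [0,0,0,0,0,-0.001,0.0],
])

```text
time: 19.92
tool_pos: [0.553, 0.1594, 0.0778]
tcp_rot: [-1.571, 0.031, -0.03]
force: [-2.7, 3.6, 4.5]
grip_width: 0.014
```

>>> send_rows([
  [0,0,0,0,0,-0.001,0.0],
])

```text
time: 20.05
tool_pos: [0.553, 0.1582, 0.0778]
tcp_rot: [-1.571, 0.031, -0.03]
force: [-2.9, 1.5, 5.6]
grip_width: 0.0136
```

Fy is dropping and the tool is gaining 1.2 mm per 1 mm commanded, so it may be entering the notch.

>>> send_rows([
  [0,0,0,0,0,-0.0005,0.0],
])

```text
time: 20.18
tool_pos: [0.553, 0.1575, 0.0777]
tcp_rot: [-1.572, 0.031, -0.03]
force: [-3.2, 0.9, 6.0]
grip_width: 0.0136
```

>>> send_rows([
  [0,0,0,0,0,-0.0005,0.0],
])

```text
time: 20.3
tool_pos: [0.553, 0.1568, 0.0778]
tcp_rot: [-1.572, 0.031, -0.03]
force: [-2.6, 0.7, 5.3]
grip_width: 0.0144
```

>>> send_rows([
  [0,0,0,0,0,0,0.0],
])

```text
time: 20.42
tool_pos: [0.553, 0.1566, 0.0778]
tcp_rot: [-1.572, 0.031, -0.03]
force: [-2.7, -1.1, 5.8]
grip_width: 0.0138
```

>>> send_rows([
  [0,0,0,0,0,-0.0005,0.0],
])

```text
time: 20.55
tool_pos: [0.5529, 0.1562, 0.0777]
tcp_rot: [-1.572, 0.031, -0.03]
force: [-2.7, -1.5, 4.9]
grip_width: 0.0138
```

>>> send_rows([
  [0,0,0,0,0,-0.0005,0.0],
])

```text
time: 20.68
tool_pos: [0.5529, 0.1557, 0.0777]
tcp_rot: [-1.572, 0.031, -0.03]
force: [-2.6, -0.1, 5.2]
grip_width: 0.0139
```

>>> send_rows([
  [0,0,0,0,0,0,0.0],
])

```text
time: 20.8
tool_pos: [0.5529, 0.1555, 0.0778]
tcp_rot: [-1.572, 0.031, -0.03]
force: [-2.6, -0.2, 6.0]
grip_width: 0.0138
```

>>> send_rows([
  [0,0,0,0,0,-0.0005,0.0],
])

```text
time: 20.92
tool_pos: [0.5529, 0.1553, 0.0778]
tcp_rot: [-1.572, 0.031, -0.03]
force: [-2.0, 2.3, 5.7]
grip_width: 0.0138
```

>>> send_rows([
  [0,0,0,0,0,-0.0005,0.0],
])

```text
time: 21.05
tool_pos: [0.5528, 0.1552, 0.0777]
tcp_rot: [-1.571, 0.031, -0.03]
force: [-1.4, 3.2, 5.2]
grip_width: 0.0142
```

The slide stalls at y≈.1552 while the force climbs, so the ball is in the notch. Hold, then check the picture.

>>> send_rows([
  [0,0,0,0,0,0,0.0],
  [0,0,0,0,0,0,0.0],
  [0,0,0,0,0,0,0.0],
])

```text
time: 21.42
tool_pos: [0.5529, 0.1551, 0.0778]
tcp_rot: [-1.571, 0.031, -0.03]
force: [-2.8, 1.7, 5.2]
grip_width: 0.0141
```

```bash
python3 -c "
from h import *
plan([.553,.252,.076],-1.3,1)
s=cam('scene');t=cam('top');o=np.zeros((600,800,3),np.uint8);o[:,:400]=cv2.resize(s['bgr'][150:290,230:323],(400,600));o[:300,400:]=cv2.resize(t['bgr'][130:250,190:350],(400,300));o[300:,400:]=cv2.resize(s['bgr'][150:360,200:480],(400,300));cv2.imwrite('pics/f.png',o)"
```

```text
t 21.43 tcp [0.5529 0.1551 0.0778] yaw -2.24 tilt [-0.    -0.001 -1.   ] F [-2.8  1.7  5.2] w 0.0141 q [ 0.07  0.37  1.72 -0.    1.05  0.11]
 turn ay total -0.0163  shift total [-0.0021  0.0018  0.0968]  per row [-0.0021  0.0018  0.0968]
```

View pics/f.png

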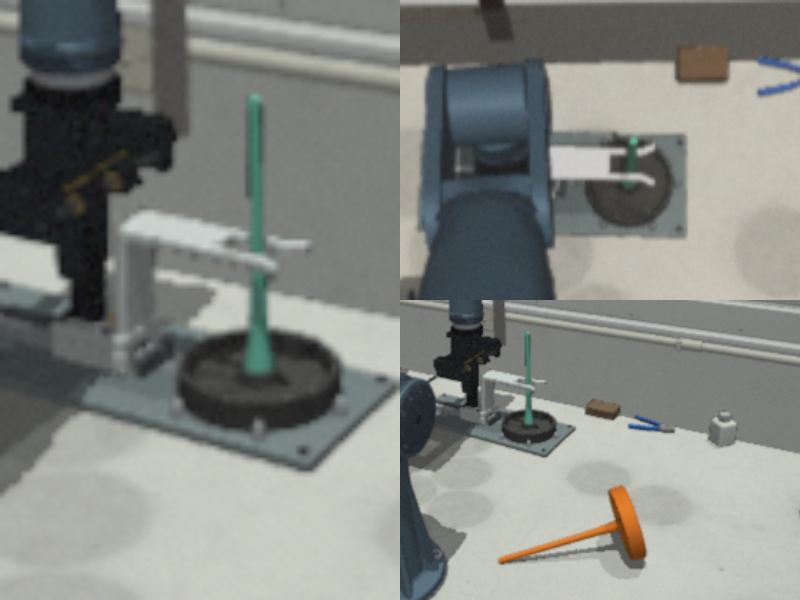

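```bash
python3 -c "
from h import *
print(r.job_done()); s=r.observe(); print(s['time'],s['tool_pos'],s['force'],s['grip_width'])"
```

```text
the job is handed in; nothing more can be done
None
the job is handed in; nothing more can be done
```

I stood the green sprue in the jig and let go of it. I then pushed the slide in by its tab until the spring ball dropped into the notch, and handed the job in at about 21 s of the 72 s allowed, still holding the tab.

- **Sprue:** its base sits flat inside the six pins. The stem was vertical to within about a pixel, and the tip was where a seated base should put it (row 172.4 seen, 172.5 predicted).
- **Notch:** the slide's drag of about 4 N reversed to −1.5 N, with the tool running ahead of command. The slide then stalled at y≈0.155 as the force climbed back to +3.2 N. Total travel was about 96.5 mm plus the unknown starting offset, which fits the 97–113 mm range. I judge the ball to be within about half a millimetre of the middle, but that is from feel only.
- **Final state:** the last picture shows the stem upright in the fork slot. The mould, side cutters, flux bottle and orange sprue looked undisturbed. The pen stand is not in that view, and nothing went near it.

**Disagreements:**
- The wrist camera put things about 3 mm further in +x than the top camera, so I placed the base using the pins and base in the same wrist view.
- The rail was turned about 2.2° rather than the 1° the top view suggested. I aligned the tool during the push, and side forces on the tab were down to about 3 N by the end.

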